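Turn the spice carousel until the pepper mill faces the opening

TASK

The pepper mill stands on the spice carousel, but not at its front. Turn the carousel gently, by pushing the scalloped edge of its wooden platter with the fingertips, until the mill stands squarely in the middle of the open front, half-way between the two ends of the wire rail. Touch neither the mill nor the jars, lift nothing, leave all of them standing upright on the platter at rest, and do not move the things on the worktop around it.

Things in the scene. Friction and masses are not known exactly. Their poses are not given: they have to be found in the camera images.
- carousel: Fixed stand of the carousel: black foot of 180 mm diameter, and a chrome wire rail (6 mm wire, top 88 mm above the worktop) round the back of the platter at 174 mm radius. The front is open: the rail's ends stand 100 degrees either side of the front. Origin on the turning axis, at worktop height; x axis level to the back (middle of the rail), so -x points to the middle of the open front; z up.
- platter (a joint): Angle of the wooden platter (rad), growing counter-clockwise seen from above; it turns many turns either way, on a greased bearing that stops it at once when a push ends (friction 0.12 N m). The platter is a disc of 130 mm radius, 20 to 44 mm above the worktop, with 8 equal round lobes on its edge, 45 degrees apart. At 0, lobe 0 points exactly to the front. A wire lip at 111 mm radius rises 10 mm.
- lobe_0 (a point): Centre of lobe 0 of the platter's scalloped edge, half-way up (32 mm above the worktop), 122 mm from the axis; it turns with the platter. Each lobe is an upright cylinder of 37 mm radius, 24 mm tall: lobes reach 159 mm out. Between neighbours is a hollow for the fingertips, its bottom 130 mm from the axis, its mouth about 60 mm wide. A wall shelf hangs over the worktop's far left corner.
- pepper_mill: The pepper mill: dark turned wood, round, waisted, with a ball head and small metal tip, 58 mm diameter, 170 mm tall, the tallest thing on the platter. It stands loose, upright, its centre about 62 mm from the turning axis. Origin at the centre of its foot, z up along the mill.
- spice_a: Loose glass spice jar with red cap on the platter, 45 mm diameter, 106 mm tall; origin at the centre of its underside, z up.
- spice_b: Loose spice jar with white cap on the platter, 47 mm diameter, 98 mm tall; origin at the centre of its underside, z up.
- honey_jar: Loose honey jar with green lid on the platter, 68 mm diameter, 84 mm tall; origin at the centre of its underside, z up. All four stand about 62 mm from the axis, so nothing reaches farther than 105 mm from it.
- tape_measure: Bystander: yellow tape measure on the worktop to the right of the carousel's front, 33 x 66 x 58 mm, loose; origin at the centre of its underside.
- mug_a: Bystander: white mug on the worktop, nearer the robot and to the right, 92 x 127 x 95 mm with handle, loose; origin at the centre of its underside.
- tea_box: Bystander: dark tea box on the worktop right of the carousel, 123 x 69 x 104 mm, loose; origin at the centre of its underside.

How it is judged (in metres and radians):
On the way:
1. the fingers push the carousel and its platter turns (contact force between the fingers and carousel above 0.2 N and (velocity of joint platter above 0.05 rad/s or velocity of joint platter below -0.05 rad/s)), for 0.02 s.
At the end, for the whole second after the job is handed in: The pepper mill stands in the middle of the open front: its centre within 14 mm (about 12 degrees) of the line from the turning axis to the middle of the opening, and at least 45 mm in front of the axis. The platter is at rest, and the mill and the three jars stand upright on it, inside the lip (y of pepper_mill in the frame of carousel between -0.014 and 0.014 m and x of pepper_mill in the frame of carousel below -0.045 m and velocity of joint platter between -0.05 and 0.05 rad/s and angle between each of pepper_mill, spice_a, spice_b, honey_jar's own z axis and vertical below 0.1 rad and height (world z) of pepper_mill between 0.035 and 0.055 m and horizontal distance between each of pepper_mill, spice_a, spice_b, honey_jar and carousel below 0.1 m and height (world z) of spice_a between 0.035 and 0.055 m and height (world z) of spice_b between 0.035 and 0.055 m and height (world z) of honey_jar between 0.035 and 0.055 m); the robot touches nothing.
It fails at once if the robot touches the mill or a jar (contact force between any of the fingers, the arm and pepper_mill above 0.5 N or contact force between any of the fingers, the arm and spice_a above 0.5 N or contact force between any of the fingers, the arm and spice_b above 0.5 N or contact force between any of the fingers, the arm and honey_jar above 0.5 N).
It fails at once if the mill or a jar is lifted or tipped (height (world z) of any of pepper_mill, spice_a, spice_b, honey_jar above 0.065 m or angle between any of pepper_mill, spice_a, spice_b, honey_jar's own z axis and vertical above 0.35 rad).
It fails at once if the platter is flung round (faster than 2.5 rad/s) (velocity of joint platter above 2.5 rad/s or velocity of joint platter below -2.5 rad/s).
It fails at once if a thing on the worktop around the carousel is moved more than 20 mm (distance of any of tape_measure, mug_a, tea_box from where it was at the start of the episode above 0.02 m).
It also fails if it takes over 64 s, if anything falls off the work surface, if the arm or the gripper's body presses on something with over 40 N, if the wrist force passes 120 N, or if a joint passes its speed limit or range.

ROBOT

A 6-joint arm with a two-finger parallel gripper is mounted at the origin on a cart in front of the work surface, level with it; the furniture and walls round the work are solid. World frame = base frame: x ahead of the robot, y to its left, z up, the work surface at z = 0. Lengths are in m, angles in degrees, forces in N, time in s.
With the tool pointing down it reaches from about 0.3 to 0.875 m from the base axis. Payload 6.4 kg.
Tool frame: the origin (TCP) lies on the front face of the gripper's body, between the roots of the fingers; the fingertips stand 64 mm ahead of it and the grasp point (between the pads) lies 45 mm ahead of it; z points along the fingers, y is the line along which they close (so a half turn about z gives the same grasp; the last joint's range is limited). The gripper opens to 88 mm and grips with 3 to 60 N. Pads are 18 mm wide; open, the fingers measure 123 mm over their backs; the gripper's body (75 mm by 187 mm) begins 45 mm behind the grasp point.
Start: joints at [-80.976, 10.359, 92.074, -0, 77.567, -11.82], TCP at [0.205, -0.537, 0.303] pointing down, gripper open.
Joint ranges: [-171.53, 171.53], [-51.25, 118.39], [17.06, 147.69], [-65.23, 245.23], [0, 150.52], [-178.68, 178.68]. Speed limits (degrees/s): [147.25, 147.25, 172.46, 180, 180, 180].

INTERFACE

Orientations are given as [roll, pitch, yaw] about the fixed x, y, z axes, in that order (R = Rz(yaw) Ry(pitch) Rx(roll)).
In Python, from plant import bot gives the robot as it stands. The module is installed in compiled form; this text tells all that it offers.
- The arm moves only by the shell command python3 -m creep 'ROWS' [OPENING] [FORCE]. ROWS is JSON, a list of rows, each a list of 6 numbers: the shift along the world's x, y, z normalised to -1 to 1, where 1 is 0.12 m, then the turn, a rotation vector about the world's x, y, z normalised to -1 to 1, where 1 is 0.08 rad. In form: [[tx, ty, tz, ax, ay, az], ...]. A call has 1 to 5 rows; each row shifts and turns the commanded pose from where the row before left it; what a row does not reach is not made up. A row lasts 1/8 s, in which the tool goes at most 62.5 mm and 10.7 degrees, less where a joint would pass 70% of its speed; a pose out of reach is approached as far as the arm can. A call with a number of a shift or a turn outside -1 to 1 is refused whole. A call with a gripper value outside its range is refused whole. OPENING is the closure, from 0 (fully open) to 1 (shut), set as the call begins (- or left out, the last holds). The fingers move at their own pace and stop on an object; FORCE is the grip in N (left out, the last holds). Time passes only in rows, so rows that do not move let the fingers close. It gives the time, the measured TCP pose, the force, the opening and the grip force at its end, in the units of the state.
- bot.observe(): the state, without advancing time (a new reading comes with each control period).
- bot.snapshot(name): name is "scene" or "side" or "wrist"; returns the picture (420x560x3 uint8, blue, green, red); there is no depth.
- bot.calibration(name): a dict with "mtx" (3x3 intrinsics, pixels), "R" (3x3) and "t" (3): a world point X has camera coordinates R X + t; the wrist camera has in their place "T_tool_cam" (4x4, takes a point from camera to tool coordinates, whose origin is the TCP and whose axes are the flange's). Camera axes: x right, y down, z forward; pixel columns grow to the right and rows downward; lengths in m; the calibration is good to about 2 mm. A picture is of the moment at which its call begins: read the wrist's pose just before it. calibration takes no time and is no camera call.
- bot.close_job(): hands the job in; it is judged then, once.
The state is a dict: "time_s": time; "joints": joint angles; "qd": joint speeds; "effort": joint torques, N m; "eef_pos": TCP position; "ee_rot": TCP orientation; "contact_force": force on the tool from outside, world axes, zero at the start; "wrist_torque": the same for the moment, N m; "finger_gap": opening from 0.0 (shut) to 1.0 (fully open); "grip_force": force on a finger pad.
Only numpy, scipy, OpenCV 4.12 (cv2) and the standard library are available. Lean on these libraries where they do the work, as an engineer would, in place of code of your own. Each camera call takes 0.05 s, during which the arm holds its last target. There are 200 camera calls.

## Working session

There is one attempt and no reset: what is moved stays moved. The work goes in short steps, Python scripts to look and compute and a shell command to move; the robot and the scene stay as the last step left them, time stands still between calls to the robot, and variables do not carry over. Pictures are saved under pics/ and viewed, at most 10 in all, crops included, and the job is handed in when it is done.

```bash
mkdir -p pics
python3 - <<'E'
from plant import bot
import cv2
o=bot.observe(); print(o)
for n in("scene","side"):
    cv2.imwrite(f"pics/{n}0.png",bot.snapshot(n)); c=bot.calibration(n); print(n,c, -c["R"].T@c["t"])
E
```

```text
{'time_s': 0.0, 'joints': array([-8.09744552e+01,  1.04006030e+01,  9.21310386e+01, -1.57303321e-03,
        7.75664044e+01, -1.18211364e+01]), 'qd': array([-0.03275772,  0.07433397,  0.04846541,  0.00063126,  0.05119447,
       -0.02237157]), 'effort': array([-3.55099928e-04, -4.33862972e+01, -3.41846573e+01,  7.01353652e-02,
        3.84194311e-02, -1.44722876e-04]), 'eef_pos': array([ 0.20455746, -0.53693372,  0.30182791]), 'ee_rot': array([-1.79903719e+02, -1.85824340e-02,  2.08470057e+01]), 'contact_force': array([-0.15498667, -0.10816647,  0.16305951]), 'wrist_torque': array([ 0.06363347,  0.06107606, -0.01861483]), 'grip_force': 0.0, 'finger_gap': 0.9994538227272228}
scene {'mtx': array([[531.23553124,   0.        , 286.30334418],
       [  0.        , 531.23553124, 211.58889128],
       [  0.        ,   0.        ,   1.        ]]), 'R': array([[ 0.87520948, -0.48353737,  0.01414154],
       [-0.37366822, -0.69433224, -0.61504049],
       [ 0.30721399,  0.53300502, -0.78836871]]), 't': array([-0.59672856, -0.06679368,  0.98330407])} [ 0.19521905 -0.85902357  0.742564  ]
side {'mtx': array([[411.01663536,   0.        , 286.84390882],
       [  0.        , 411.01663536, 217.41447065],
       [  0.        ,   0.        ,   1.        ]]), 'R': array([[ 0.85510044, -0.51818608, -0.01692409],
       [-0.32704097, -0.51377216, -0.79314713],
       [ 0.40230268,  0.68375533, -0.60879488]]), 't': array([-0.5896655 ,  0.00895728,  0.97324343])} [ 0.11561419 -0.96641484  0.5896305 ]
```

View pics/scene0.png

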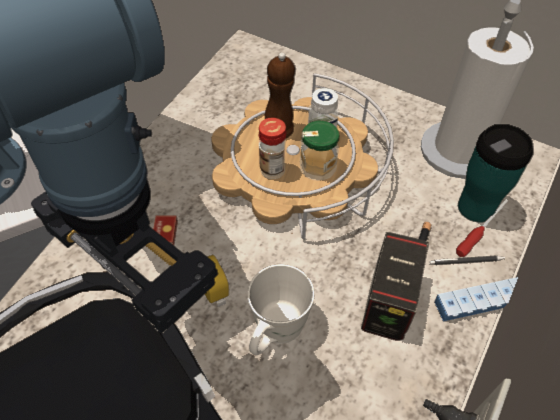

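View pics/side0.png

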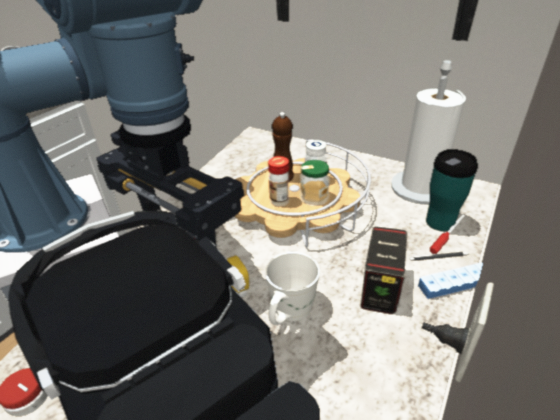

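The scene picture shows the carousel hub at about (293,150), the mill's tip at (282,56), and rail ends near (315,78) and (304,212). The gripper is at the lower left, and the mug and tape lie between it and the carousel. I'll make an enlarged crop and cast rays.

```bash
cat > h.py <<'E'
from plant import bot
import numpy as np, cv2
def ray(n,px,z):
    c=bot.calibration(n); C=-c["R"].T@c["t"]
    d=c["R"].T@np.linalg.inv(c["mtx"])@np.array([px[0],px[1],1.]); return C+d*(z-C[2])/d[2]
def proj(n,X):
    c=bot.calibration(n); p=c["mtx"]@(c["R"]@np.array(X)+c["t"]); return p[:2]/p[2]
E
python3 - <<'E'
from h import *
im=cv2.imread("pics/scene0.png")
for nm,px,z in [("hub",(293,150),.046),("milltip",(282,56),.214),("red",(272,127),.150),("green",(320,130),.128),("white",(325,96),.142),("endL",(315,78),.088),("endR",(304,212),.088),("tape",(217,278),.05),("mug",(281,290),.095)]:
    print(nm,ray("scene",px,z).round(3))
print("sidetip",ray("side",(282,115),.214).round(3))
cv2.imwrite("pics/crop0.png",cv2.resize(im[30:250,190:420],None,fx=2.7,fy=2.7,interpolation=cv2.INTER_CUBIC))
E
```

```text
hub [ 0.547 -0.269  0.046]
milltip [ 0.551 -0.216  0.214]
red [ 0.49  -0.296  0.15 ]
green [ 0.568 -0.319  0.128]
white [ 0.611 -0.263  0.142]
endL [ 0.659 -0.154  0.088]
endR [ 0.474 -0.43   0.088]
tape [ 0.312 -0.452  0.05 ]
mug [ 0.374 -0.538  0.095]
sidetip [ 0.549 -0.219  0.214]
```

View pics/crop0.png

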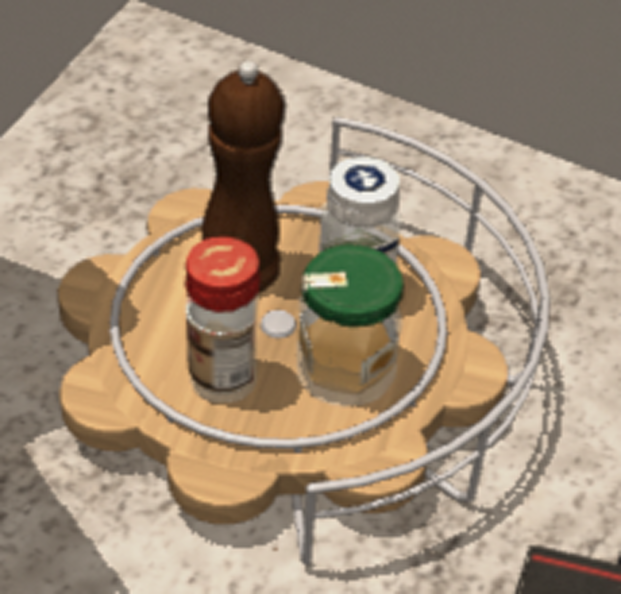

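Run:
```python
from h import *
from scipy.optimize import least_squares
cr=lambda x,y:(190+x/2.7,30+y/2.7)
lip=np.array([ray("scene",cr(*p),.054)[:2] for p in[(113,320),(445,325),(285,442),(160,237),(425,265),(180,418),(380,418),(310,208)]])
f=least_squares(lambda v:np.hypot(*(lip-v[:2]).T)-v[2],[.547,-.27,.11]); print("lip",f.x.round(4),(f.fun*1e3).round(1))
c=f.x[:2]
for n,p in(("L",(335,122)),("R",(308,489))):
    d=ray("scene",cr(*p),.086)[:2]-c; print(n,np.hypot(*d).round(3),np.degrees(np.arctan2(d[1],d[0])).round(1))
d=ray("scene",cr(248,70),.212)[:2]-c; print("mill",np.hypot(*d),np.degrees(np.arctan2(d[1],d[0])))
im=cv2.imread("pics/scene0.png"); hsv=cv2.cvtColor(im,cv2.COLOR_BGR2HSV)
A=np.arange(0,360,3); s=""
for r in(.145,.151):
  out=[]
  for a in A:
    X=[c[0]+r*np.cos(np.radians(a)),c[1]+r*np.sin(np.radians(a)),.044]; u=proj("scene",X).round().astype(int)
    h=hsv[u[1],u[0]]; out.append("#" if 5<h[0]<25 and h[1]>95 else ".")
  print(r,"".join(out))
```

```text
lip [ 0.5474 -0.2682  0.1118] [-0.3 -0.2 -0.   0.7  1.6  0.6 -0.8 -1.5]
L 0.17 47.0
R 0.175 -114.1
mill 0.055298686356364486 84.93214795601118
0.145 ####............###...############........#########.....###########....#########..................###########........###
0.151 ##..............#.....#####.######.........######........##########.....########.....#######........#######...........##
```

Run:
```python
from h import *
print("far corner",ray("scene",(240,32),0).round(3),ray("scene",(555,150),0).round(3))
for P in [(.46,-.05),(.54,-.02),(.6,0),(.7,0)]:
  for z in (.3,.4,.5): print(P,z,proj("scene",(*P,z)).round(),proj("side",(*P,z)).round())
for px in((283,22),(463,40)):
  print(px,[ray("side",px,z).round(2).tolist() for z in(.4,.45,.5,.55)])
```

```text
far corner [0.651 0.175 0.   ] [ 1.025 -0.473  0.   ]
(0.46, -0.05) 0.3 [184. -28.] [210.  63.]
(0.46, -0.05) 0.4 [175. -94.] [204.  15.]
(0.46, -0.05) 0.5 [ 163. -174.] [197. -39.]
(0.54, -0.02) 0.3 [221. -47.] [236.  54.]
(0.54, -0.02) 0.4 [ 216. -112.] [232.   8.]
(0.54, -0.02) 0.5 [ 210. -190.] [227. -44.]
(0.6, 0) 0.3 [248. -60.] [254.  48.]
(0.6, 0) 0.4 [ 245. -123.] [252.   4.]
(0.6, 0) 0.5 [ 242. -199.] [248. -46.]
(0.7, 0) 0.3 [297. -72.] [288.  42.]
(0.7, 0) 0.4 [ 299. -134.] [288.  -1.]
(0.7, 0) 0.5 [ 301. -208.] [287. -49.]
(283, 22) [[0.57, -0.2, 0.4], [0.45, -0.4, 0.45], [0.33, -0.61, 0.5], [0.21, -0.81, 0.55]]
(463, 40) [[0.75, -0.49, 0.4], [0.58, -0.62, 0.45], [0.41, -0.74, 0.5], [0.25, -0.87, 0.55]]
```

```bash
python3 -m creep '[[0,0,0.2,0,0,1],[0.15,0.3,0,0,0,1],[0.15,0.35,0,0,0,1],[0.15,0.35,0,0,0,1],[0.15,0.35,0,0,0,1]]' 1 10
```

```text
time_s: 0.72
eef_pos: [0.2769, -0.3738, 0.3263]
ee_rot: [-180.0, -0.0, 43.9]
contact_force: [0.8, -0.1, 0.4]
finger_gap: 0.458
grip_force: 0.0
```

```bash
python3 -m creep '[[0.1,0.3,0,0,0,1],[0.1,0.3,0,0,0,1],[0.1,0.3,0,0,0,1],[0.1,0.3,0,0,0,1],[0.1,0.3,0,0,0,1]]'; python3 -m creep '[[0.1,0.24,0,0,0,1],[0.1,0.24,0,0,0,1],[0.1,0.24,0,0,0,1],[0.1,0.22,0,0,0,1],[0.1,0.2,0,0,0,1]]';python3 -m creep '[[0.1,0,0,0,0,1],[0.1,0,0,0,0,1],[0.1,0,0,0,0,1],[0.1,0,0,0,0,1],[0.1,0,0,0,0,1]]'; python3 -m creep '[[0,0,-0.2,-0.92,-0.39,0],[0,0,-0.2,-0.92,-0.39,0],[0,0,-0.2,-0.92,-0.39,0],[0,0,0,0,0,0]]'
```

```text
time_s: 1.35
eef_pos: [0.3367, -0.1941, 0.3265]
ee_rot: [-180.0, -0.0, 66.8]
contact_force: [1.0, -0.7, 0.1]
finger_gap: 0.002
grip_force: 0.0
time_s: 1.98
eef_pos: [0.3967, -0.0575, 0.3265]
ee_rot: [-180.0, -0.0, 89.8]
contact_force: [0.1, -0.1, -1.1]
finger_gap: 0.006
grip_force: 0.0
time_s: 2.6
eef_pos: [0.4568, -0.0585, 0.3263]
ee_rot: [-180.0, -0.0, 112.7]
contact_force: [-0.8, -0.0, -0.1]
finger_gap: 0.005
grip_force: 0.0
time_s: 3.1
eef_pos: [0.4549, -0.0574, 0.2525]
ee_rot: [-179.9, 13.5, 112.6]
contact_force: [-0.2, -0.1, -0.5]
finger_gap: 0.006
grip_force: 0.0
```

```bash
python3 -m creep '[[0,0,-0.3,0,0,0],[0,0,-0.3,0,0,0],[0,0,-0.3,0,0,0],[0,0,-0.3,0,0,0],[0,0,-0.1,0,0,0]]'
python3 - <<'E'
from h import *
print(bot.observe()["eef_pos"])
a=bot.snapshot("scene"); b=bot.snapshot("side")
im=np.hstack([cv2.resize(a[20:250,130:400],None,fx=1.5,fy=1.5),cv2.resize(b[90:260,150:380],None,fx=1.5,fy=1.5,).copy()[:345] if 0 else cv2.resize(b[60:290,150:400],None,fx=1.5,fy=1.5)])
cv2.imwrite("pics/p1.png",im); print(im.shape)
E
```

```text
time_s: 3.72
eef_pos: [0.4562, -0.0589, 0.0977]
ee_rot: [-180.0, 13.6, 112.5]
contact_force: [0.7, 0.4, 0.6]
finger_gap: 0.008
grip_force: 0.0
[ 0.45622939 -0.05887033  0.09772084]
(345, 780, 3)
```

View pics/p1.png

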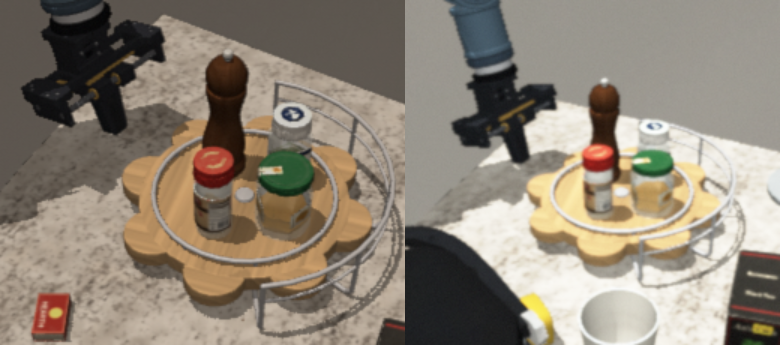

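The left panel shows the fingers at about (110,125), standing outside the platter with the mill behind them and clear of everything. I'll check the lobe phase once more, now without the arm's shadow.

Run:
```python
from h import *
c=np.array([.5474,-.2682])
im=bot.snapshot("scene"); hsv=cv2.cvtColor(cv2.resize(im,None,fx=4,fy=4,interpolation=cv2.INTER_CUBIC),cv2.COLOR_BGR2HSV)
for r in(.14,.145,.15,.155):
  m=[]
  for a in range(60,246):
    u=(proj("scene",[c[0]+r*np.cos(np.radians(a)),c[1]+r*np.sin(np.radians(a)),.044])*4).astype(int)
    h=hsv[u[1],u[0]]; m.append(5<h[0]<25 and h[1]>95)
  m=np.array(m).astype(int); e=np.flatnonzero(np.diff(m)); print(r,[(int(i)+61,"+" if m[i+1] else "-") for i in e])
```

```text
0.14 [(64, '+'), (104, '-'), (122, '+'), (155, '-'), (168, '+')]
0.145 [(64, '+'), (101, '-'), (125, '+'), (152, '-'), (169, '+'), (201, '-'), (213, '+'), (243, '-')]
0.15 [(64, '+'), (79, '-'), (84, '+'), (98, '-'), (127, '+'), (146, '-'), (171, '+'), (200, '-'), (214, '+'), (240, '-')]
0.155 [(64, '+'), (78, '-'), (89, '+'), (92, '-'), (131, '+'), (141, '-'), (175, '+'), (198, '-'), (215, '+'), (239, '-')]
```

```bash
python3 -m creep '[[0,0,-0.11,0,0,0],[0.06,-0.14,0,0,0,0],[0.06,-0.14,0,0,0,0],[0.06,-0.12,0,0,0,0],[0.045,-0.075,0,0,0,0]]'
python3 - <<'E'
from h import *
o=bot.observe();print(o["eef_pos"],o["contact_force"])
a=bot.snapshot("scene"); cv2.imwrite("pics/p2.png",cv2.resize(a[20:230,150:400],None,fx=2.4,fy=2.4))
E
```

```text
time_s: 4.5
eef_pos: [0.4843, -0.1168, 0.0858]
ee_rot: [179.9, 13.8, 112.4]
contact_force: [0.1, 1.1, 0.6]
finger_gap: 0.006
grip_force: 0.0
[ 0.48432914 -0.11679479  0.08581922] [0.06580044 1.08612633 0.60030766]
```

View pics/p2.png

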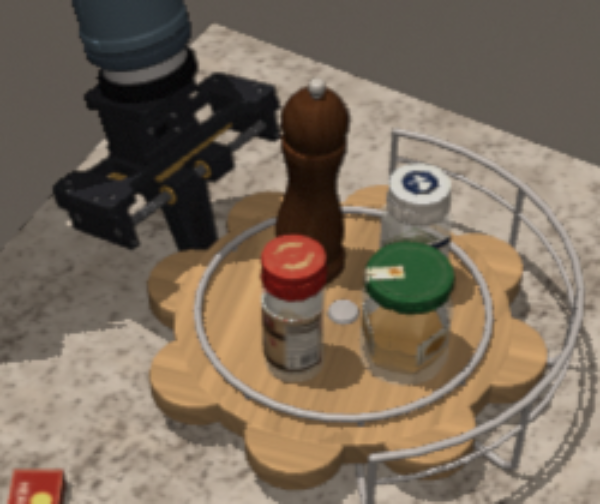

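The fingertips (panel px 195,240) stand in the hollow between the two left lobes. The gripper's body is clear of the mill and jars. Now I push counter-clockwise along the arc.

```bash
python3 -m creep '[[-0.063,-0.028,0,0,0,0.62],[-0.061,-0.031,0,0,0,0.62],[-0.06,-0.034,0,0,0,0.62],[-0.058,-0.037,0,0,0,0.62],[-0.056,-0.04,0,0,0,0.62]]'; python3 -m creep '[[-0.054,-0.043,0,0,0,0.62],[-0.052,-0.045,0,0,0,0.62],[-0.049,-0.048,0,0,0,0.62],[-0.047,-0.05,0,0,0,0.62],[-0.044,-0.053,0,0,0,0.62]]'
python3 - <<'E'
from h import *
o=bot.observe();p=o["eef_pos"]-[.5474,-.2682,0];print(o["contact_force"],np.hypot(*p[:2]),np.degrees(np.arctan2(p[1],p[0])))
a=bot.snapshot("scene"); cv2.imwrite("pics/p3.png",cv2.resize(a[0:230,130:400],None,fx=2.4,fy=2.4))
E
```

```text
time_s: 5.18
eef_pos: [0.4478, -0.1359, 0.0856]
ee_rot: [179.9, 13.7, 126.8]
contact_force: [0.4, 1.5, 0.4]
finger_gap: 0.009
grip_force: 0.4
time_s: 5.8
eef_pos: [0.4182, -0.1646, 0.0855]
ee_rot: [179.9, 13.7, 141.0]
contact_force: [0.9, 1.7, -0.0]
finger_gap: 0.003
grip_force: 0.4
[ 0.94604172  1.68166094 -0.0424419 ] 0.16565511173959402 141.27450618489598
```

View pics/p3.png

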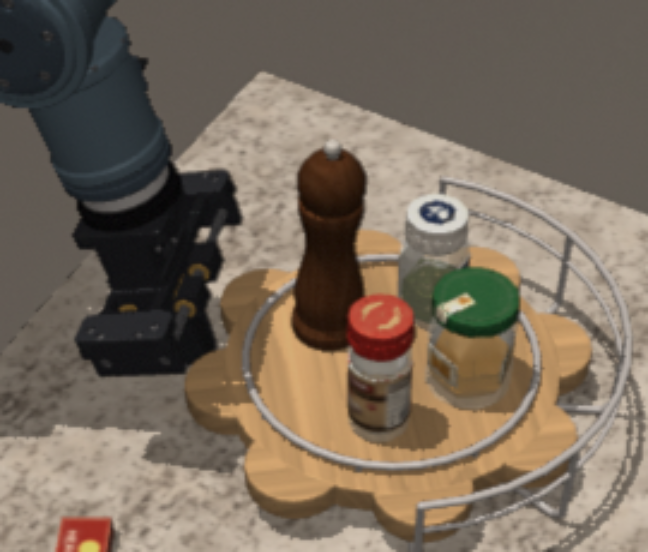

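The platter turns with the push, and the mill and jars stand upright (mill tip at panel 332,146). Continuing.

```bash
python3 -m creep '[[-0.042,-0.055,0,0,0,0.62],[-0.039,-0.057,0,0,0,0.62],[-0.036,-0.059,0,0,0,0.62],[-0.033,-0.06,0,0,0,0.62],[-0.03,-0.062,0,0,0,0.62]]'; python3 -m creep '[[-0.027,-0.063,0,0,0,0.62],[-0.024,-0.065,0,0,0,0.62],[-0.02,-0.066,0,0,0,0.62]]'
cat > m.py <<'E'
from h import *
o=bot.observe();p=o["eef_pos"]-[.5474,-.2682,0];print(o["contact_force"],np.hypot(*p[:2]),np.degrees(np.arctan2(p[1],p[0])))
c=np.array([.5474,-.2682]); f=np.radians(146.4)
for n in("scene","side"):
    a=bot.snapshot(n); cv2.imwrite(f"pics/m_{n}.png",a)
    h=cv2.cvtColor(a,cv2.COLOR_BGR2HSV); m=cv2.inRange(h,(0,60,15),(18,255,110)); 
    u0=proj(n,[*(c+.06*np.array([np.cos(f),np.sin(f)])),.19]).astype(int); m[:, :u0[0]-40]=0; m[:,u0[0]+60:]=0; m[:max(0,u0[1]-40)]=0; m[u0[1]+40:]=0
    k,l,s,ce=cv2.connectedComponentsWithStats(m); i=1+np.argmax(s[1:,4]); col=np.flatnonzero((l==i).any(0)); top=s[i,1]; r=(l[top+8]==i); 
    x=np.flatnonzero(r).mean(); X=ray(n,(x,top),.207)[:2]-c
    print(n,(x,top),s[i],np.hypot(*X),np.degrees(np.arctan2(X[1],X[0])))
E
python3 m.py; python3 -c "
import cv2,numpy as np
a=cv2.imread('pics/m_scene.png');b=cv2.imread('pics/m_side.png');cv2.imwrite('pics/p4.png',np.hstack([cv2.resize(a[20:250,150:400],None,fx=1.6,fy=1.6),cv2.resize(b[60:290,150:400],None,fx=1.6,fy=1.6)]))"
```

```text
time_s: 6.48
eef_pos: [0.3966, -0.1996, 0.0854]
ee_rot: [179.9, 13.7, 155.2]
contact_force: [0.4, 1.1, 0.0]
finger_gap: 0.009
grip_force: 0.4
time_s: 6.85
eef_pos: [0.388, -0.2228, 0.0853]
ee_rot: [179.8, 13.7, 163.7]
contact_force: [-0.3, 0.7, -0.5]
finger_gap: 0.009
grip_force: 0.4
[-0.31603287  0.71809044 -0.52918074] 0.16570655980692503 164.09343493306457
scene (np.float64(260.0), np.int32(70)) [ 246   70   30   54 1325] 0.06063098762342454 132.28335152226572
side (np.float64(268.0), np.int32(124)) [258 124  22  49 837] 0.056304602077461 136.00160474935686
```

View pics/p4.png

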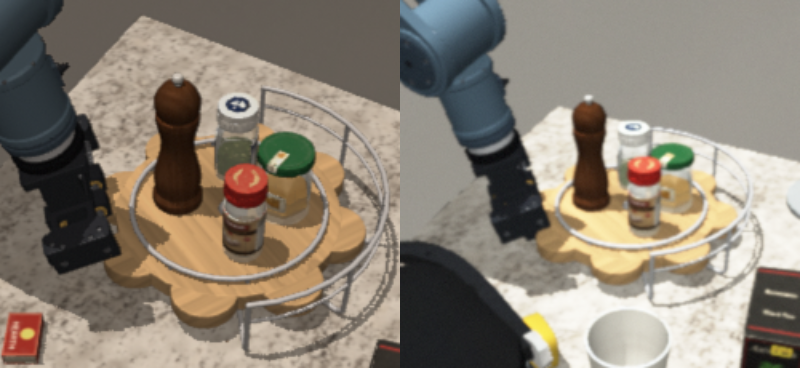

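Both panels show everything upright, and the mill (foot near panel 178,205) is about 12–13° short of the front. Four more rows.

```bash
python3 -c "
from h import *
X=ray('scene',(261.3,145.5),.046)[:2]-[.5474,-.2682];print(np.hypot(*X),np.degrees(np.arctan2(X[1],X[0])))"
python3 -m creep '[[-0.017,-0.067,0,0,0,0.62],[-0.014,-0.068,0,0,0,0.62],[-0.01,-0.068,0,0,0,0.62],[-0.007,-0.068,0,0,0,0.62],[0,0,0,0,0,0]]'; python3 m.py; python3 -c "
import cv2,numpy as np
a=cv2.imread('pics/m_scene.png');cv2.imwrite('pics/p5.png',cv2.resize(a[40:230,180:400],None,fx=3,fy=3))"
```

```text
0.05952084072691348 141.6392079340659
time_s: 7.58
eef_pos: [0.3826, -0.2559, 0.0856]
ee_rot: [179.9, 13.7, 174.9]
contact_force: [0.1, 0.2, -0.6]
finger_gap: 0.008
grip_force: 0.0
[ 0.12369059  0.23641205 -0.57078057] 0.16526478666116318 175.71466444570288
scene (np.float64(258.0), np.int32(74)) [ 244   74   29   50 1205] 0.060985992198130994 142.37544512816277
side (np.float64(266.5), np.int32(126)) [257 126  22  47 782] 0.05783836283560637 146.30990749026856
```

View pics/p5.png

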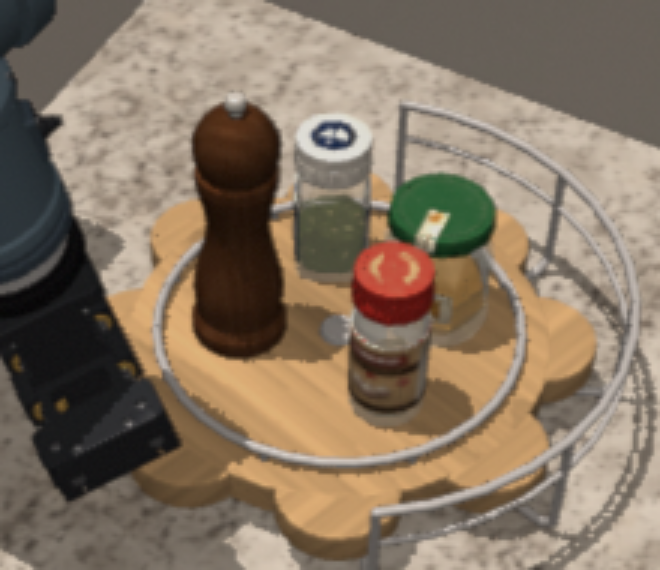

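```bash
python3 -c "
from h import *
for n,p,z in(('scene',(258.3,72.0),.214),('scene',(259.8,147),.044)):
  X=ray(n,p,z)[:2]-[.5474,-.2682];print(np.hypot(*X),np.degrees(np.arctan2(X[1],X[0])))
c=np.array([.5474,-.2682])
for t in(138,142,146,150):
  t=np.radians(t);d=np.array([np.cos(t),np.sin(t)]);w=np.array([-d[1],d[0]])
  cir=np.array([proj('scene',[*(c+.062*d+.029*np.array([np.cos(a),np.sin(a)])),.044]) for a in np.linspace(0,6.28,60)])
  print(np.degrees(t),'tip',proj('scene',[*(c+.062*d),.214]).round(1),'foot l r bottom',cir[:,0].min().round(1),cir[:,0].max().round(1),cir[:,1].max().round(1))
print('seen foot',180+192/3,180+287/3,40+355/3)"
```

```text
0.05970444159765155 146.11241216518474
0.061964499641397164 143.80313553071298
138.0 tip [257.9  68.5] foot l r bottom 244.8 276.2 156.0
142.0 tip [257.3  70.2] foot l r bottom 244.2 275.7 157.7
146.0 tip [256.9  71.9] foot l r bottom 243.8 275.4 159.4
150.0 tip [256.6  73.6] foot l r bottom 243.6 275.2 161.1
seen foot 244.0 275.6666666666667 158.33333333333331
```

The mill is at about 144–146° against a front direction of 146.4°, well inside the ±12° tolerance. I back the fingers straight out and lift.

```bash
python3 -m creep '[[-0.1,0.02,0,0,0,0],[-0.2,0.015,0,0,0,0],[-0.25,0.02,0,0,0,0],[0,0,0.3,0,0,0],[0,0,0.3,0,0,0]]'; python3 -m creep '[[0,0,0.4,0,0,0],[0,0,0.4,0,0,0],[0,0,0,0,0,0],[0,0,0,0,0,0]]'; python3 m.py; python3 -c "
import cv2,numpy as np
a=cv2.imread('pics/m_scene.png');b=cv2.imread('pics/m_side.png');cv2.imwrite('pics/p6.png',np.hstack([cv2.resize(a[40:290,150:400],None,fx=1.6,fy=1.6),cv2.resize(b[80:330,150:400],None,fx=1.6,fy=1.6)]))"
```

```text
time_s: 8.3
eef_pos: [0.3153, -0.248, 0.1577]
ee_rot: [179.8, 13.7, 174.9]
contact_force: [0.0, 0.5, -0.9]
finger_gap: 0.0
grip_force: 0.0
time_s: 8.8
eef_pos: [0.3159, -0.2482, 0.2525]
ee_rot: [179.8, 13.7, 175.0]
contact_force: [0.4, 0.9, -0.9]
finger_gap: 0.003
grip_force: 0.0
[ 0.4297891   0.91173592 -0.91993001] 0.23234722760991416 175.07176009682465
scene (np.float64(258.0), np.int32(74)) [ 244   74   30   50 1220] 0.060985992198130994 142.37544512816277
side (np.float64(266.5), np.int32(126)) [257 126  22  47 788] 0.05783836283560637 146.30990749026856
```

View pics/p6.png

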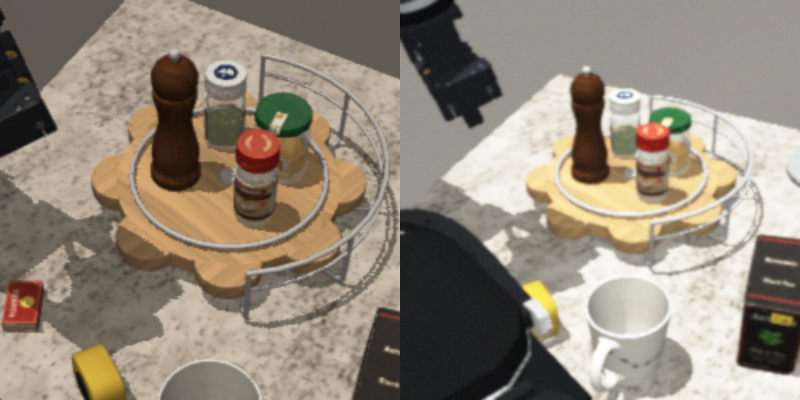

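The mill is unmoved at the front after the retreat (tip at panel 175,55). The jars are upright, the bystanders are in place and the arm is clear.

```bash
python3 -c "
from plant import bot
print(bot.close_job())"
```

```text
the job is handed in; nothing more can be done
None
```

I turned the carousel about 60° counter-clockwise by its scalloped edge and handed the job in; by camera the mill stands within about 4° (4 mm) of the middle of the open front, all jars are upright and the arm is clear, but the hand-in returned no verdict.

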